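# Feel along the case's rail for the sunken release key and free the drawer

### The job

The drawer of the dark wooden card case is let out by a release key sunk in a notch somewhere along the steel rail on the case's front top edge. Without gripping anything, put a closed fingertip on the rail's left end block, feel along the rail to the notch, and press the key inside it fully down, so that the drawer comes out by itself. Do not touch the drawer, leave the tools and tape around it where they lie, and finish clear of everything.

Things in the scene. Friction and masses are not known exactly. Their poses are not given: they have to be found in the camera images.
- case: dark wooden single-drawer card case, 200 (x) x 268 (y) x 86 mm high, fixed; origin under its centre, x from front (drawer side, towards the robot) to back, y to its left, z up. A steel rail lies along its front top edge. Behind the rail its flat top, 86 mm up, carries a roll of black tape (19 mm high) and pliers (12 mm high)
- rail (a point): centre of the top of the dark steel rail: 36 mm wide (x, 18 mm either side of this point), 268 mm long (y), flat top 104 mm above the surface and 18 mm above the case's top; axes as the case's. The rail is rigid except for the release key in its notch
- blocks (a point): point 18 mm below rail. The rail is blocks set end to end: a plain 26 mm block at each end and between them four of 54 mm, centred at y = +81, +27, -27, -81 mm from here. One of the four, any of them, is notched: between two 4 mm cheeks lies a notch 46 mm long (y), open to front and back; its floor is the release key, same steel, 5 mm below the rail's top
- end_left: left end block of the rail (the +y end of the case, at the robot's left), plain dark steel, 36 (x) x 26 (y) x 18 mm high; origin at the centre of its underside, 18 mm below the rail's top; axes as the case's
- key (a joint): travel of the release key in m: 0 up (5 mm below the rail's top), 0.008 fully pressed straight down (13 mm below the rail's top). It gives at about 4 N (up to 8 N when pressed briskly) and stays where it is left
- tray (a joint): how far the drawer stands out of the case's front in m: 0 shut, 0.024 when the key is fully down. The key drives it: 3 mm out for each mm of key
- drawer_front (a point): centre of the outer face of the drawer front under the rail, dark wood with a brass label pull, 10 x 250 (y) x 72 mm high; moves along the case's -x as the drawer comes out; flush with the rail's front while shut
- tape_black: roll of black tape, 68 mm across, 19 mm high, lying flat on the case behind the rail; origin at the centre of its underside. To be left alone
- pliers_red: red-handled pliers, 57 x 171 x 12 mm, lying on the case behind the rail, along it; origin at the centre of its underside. To be left alone
- driver_red: red-handled screwdriver, 164 mm long, 25 mm thick, on the surface right of the case, in front of the grinder; origin at the centre of its underside. To be left alone
- spanner_13: steel spanner, 177 mm long, 9 mm thick, on the bench left of the case; origin at the centre of its underside. To be left alone
- flashlight: yellow and black torch, 170 mm long, 41 mm thick, on the bench left of the case, behind the vise; origin at the centre of its underside. To be left alone
- tape_measure: yellow tape measure, 38 x 86 x 59 mm, standing on the bench left of the case, further back; origin at the centre of its underside. To be left alone

How it is judged:
On the way, in this order (a step that is already met when the one before it is completed fails the run):
1. a fingertip touches the rail's left end block, the key still up (contact force between the fingers and end_left above 0.3 N and value of joint key below 0.002 m), for 0.1 s.
2. the key is pressed fully down and the drawer has come out (value of joint key above 0.0065 m and value of joint tray above 0.018 m), for 0.2 s.
At the end, for the whole second after the job is handed in: the key is down by more than 6.5 of its 8 mm, the drawer stands out by more than 18 mm and is at rest, and each of the six loose tools and tapes lies within 20 mm of where it was (all of step 2 and velocity of joint tray below 0.01 m/s and distance of each of tape_black, pliers_red, driver_red, spanner_13, flashlight, tape_measure from where it was at the start of the episode below 0.02 m); the robot touches nothing.
It fails at once if the robot touches the drawer front (contact force between any of the fingers, the arm and tray above 0.5 N).
It fails at once if a loose tool or tape is lifted or moved by more than 20 mm (distance of any of tape_black, pliers_red, driver_red, spanner_13, flashlight, tape_measure from where it was at the start of the episode above 0.02 m).
It also fails if it takes over 61 s, if anything falls off the work surface, if the arm or the gripper's body presses on something with over 40 N, if the wrist force passes 120 N, or if a joint passes its speed limit or range.

### The arm

A 6-joint arm with a two-finger parallel gripper is mounted at the origin on a cart in front of the work surface, level with it; the furniture and walls round the work are solid. World frame = base frame: x ahead of the robot, y to its left, z up, the work surface at z = 0. Lengths are in m, angles in rad, forces in N, time in s.
With the tool pointing down it reaches from about 0.3 to 0.875 m from the base axis. Payload 6.4 kg.
Tool frame: the origin (TCP) lies midway between the tips of the shut fingers; the grasp point (between the pads) lies 19 mm behind it (ctrl.pinch_z is the distance from the TCP to the grasp point, in m); z points along the fingers, y is the line along which they close (so a half turn about z gives the same grasp; the last joint's range is limited). The gripper opens to 85 mm and grips with 20 to 120 N. Pads are 22 mm wide; open, the fingers measure 114 mm over their backs; the gripper's body (76 mm by 85 mm) begins 54 mm behind the grasp point. The pads swing forward as they close: fully open they stand 13 mm farther back than shut.
Start: joints at [1.019, 0.181, 1.607, -0, 1.354, -0.206], TCP at [0.195, 0.541, 0.231] pointing down, gripper open.
Joint ranges: [-2.99, 2.99], [-0.89, 2.07], [0.3, 2.58], [-1.14, 4.28], [0, 2.63], [-3.12, 3.12]. Speed limits (rad/s): [2.57, 2.57, 3.01, 3.14, 3.14, 3.14].

### API

Orientations are given as a unit quaternion [w, x, y, z].
In Python, from bench import ctrl gives the robot as it stands.
- The arm moves only by the tool apply_moves, never from a script. Its argument "moves" is a list of rows, each an object with "jaw": the opening, from 0 (shut) to 1 (fully open); "offset": the shift along the tool's x, y, z in mm, a list of three; "rot": the turn, a rotation vector about the tool's x, y, z in degrees, a list of three. In form: [{"jaw": jaw, "offset": [dx, dy, dz], "rot": [ax, ay, az]}, ...]. A call has exactly 5 rows; each row shifts and turns the commanded pose from where the row before left it, along the tool's axes as they then stand; what a row does not reach is not made up. A row lasts 1/8 s, in which the tool goes at most 62.5 mm and 10.7 degrees, less where a joint would pass 70% of its speed; a pose out of reach is approached as far as the arm can. A call is refused whole if a number of a shift passes 62.5 or a number of a turn 10.7, either way. A call with a gripper value outside its range is refused whole. The fingers move at their own pace and stop on an object; the grip force is fixed at half the most. Time passes only in rows, so rows that do not move let the fingers close, or fill a call up. It gives the time, the measured TCP pose, the force, the opening and the grip force at its end, in the units of the state.
- ctrl.get_obs(): the state, without advancing time (a new reading comes with each control period).
- ctrl.camera(name): name is "scene" or "top"; returns (picture, depth): 400x640x3 uint8, red, green, blue; 400x640 float32, m along the optical axis (not along the pixel's ray), 0 where there is no reading.
- ctrl.camera_params(name): a dict with "K" (3x3 intrinsics, pixels), "dist" ([k1, k2, p1, p2, k3] as OpenCV has them; the pictures are not rectified), "cam_to_world" (4x4, takes a point from camera to world coordinates). Camera axes: x right, y down, z forward; pixel columns grow to the right and rows downward; lengths in m; the calibration is good to about 2 mm. A picture is of the moment at which its call begins. camera_params takes no time and is no camera call.
- ctrl.hand_in(): hands the job in; it is judged then, once.
Trained networks look in the newest picture that a camera, given by its name, has taken for a name from the list of things; names that differ only in an ending like _2 or _b are one class to them, and where a whole thing is asked for, a point or a joint stands for the part that bears it (a point fixed in the world has none). Each returns a list of dicts, best first, with "score" (0 to 1); they miss things now and then, are a little off and sometimes report something else, mostly with a low value. They report only what shows in the picture. A call takes as long as a camera call.
- ctrl.outline_of(camera, target): "region" (400x640 bool, what is visible of it) and "position" ([column, row] in pixels, amid what is visible of it).
The state is a dict: "time_s": time; "q": joint angles; "dq": joint speeds; "joint_efforts": joint torques, N m; "eef_pos": TCP position; "eef_rot": TCP orientation; "wrist_force": force on the tool from outside, world axes, zero at the start; "torque": the same for the moment, N m; "opening": opening from 0.0 (shut) to 1.0 (fully open); "grasp_force": force on a finger pad.
Only numpy, scipy, OpenCV 4.12 (cv2) and the standard library are available. Lean on these libraries where they do the work, as an engineer would, in place of code of your own. Each camera call takes 0.05 s, during which the arm holds its last target. There are 200 camera calls.

## Working session

There is one attempt and no reset: what is moved stays moved. The work goes in short steps, Python scripts to look and compute and a tool call to move; the robot and the scene stay as the last step left them, time stands still between calls to the robot, and variables do not carry over. Pictures are saved under pics/ and viewed, at most 10 in all, crops included, and the job is handed in when it is done.

Besides the shell and the picture viewer there is one more tool, called after "Request:" as name([rows], argument=value, ...), one row to a line, values as JSON. apply_moves: Moves the arm, as the interface text tells. Its arguments: {"type":"object","properties":{"moves":{"type":"array"}},"required":["moves"]}

```bash
mkdir -p pics; ls
cat > h.py <<'E'
import numpy as np, cv2
from bench import ctrl
def cloud(name):
    im,d=ctrl.camera(name); p=ctrl.camera_params(name)
    K=np.array(p["K"]);D=np.array(p["dist"],float);T=np.array(p["cam_to_world"])
    h,w=d.shape;u,v=np.meshgrid(np.arange(w),np.arange(h))
    n=cv2.undistortPoints(np.stack([u,v],-1).reshape(-1,1,2).astype(np.float64),K,D).reshape(h,w,2)
    P=np.concatenate([n*d[...,None],d[...,None]],-1)@T[:3,:3].T+T[:3,3]
    P[d==0]=np.nan
    return im,d,P
E
python3 - <<'E'
from h import *
for c in("top","scene"):
    im,d,P=cloud(c); cv2.imwrite(f"pics/{c}0.png",im[...,::-1]); np.save(c+"0.npy",P)
    for t in("case","end_left","tape_black","pliers_red","rail"):
        for r in ctrl.outline_of(c,t)[:2]:
            m=r["region"];q=P[m]; print(c,t,round(r["score"],2),np.round(r["position"]),m.sum(),np.round(np.nanmedian(q,0),3),np.round(np.nanpercentile(q,[2,98],axis=0),3).tolist())
o=ctrl.get_obs();print(o["time_s"],o["eef_pos"],o["eef_rot"])
E
```

```text
pics
top case 0.86 [305. 202.] 5439 [ 0.55  -0.096  0.086] [[0.473, -0.225, 0.082], [0.641, 0.035, 0.091]]
top case 0.71 [276. 184.] 454 [ 0.592 -0.008  0.105] [[0.56, -0.038, 0.085], [0.623, 0.025, 0.109]]
top tape_black 0.56 [268. 184.] 345 [ 0.591 -0.006  0.105] [[0.56, -0.036, 0.099], [0.62, 0.024, 0.109]]
top tape_black 0.4 [418. 238.] 222 [ 0.472 -0.408  0.019] [[0.458, -0.439, -0.002], [0.489, -0.378, 0.026]]
top pliers_red 0.92 [324. 210.] 546 [ 0.55  -0.141  0.097] [[0.526, -0.214, 0.091], [0.578, -0.06, 0.101]]
top pliers_red 0.72 [205. 169.] 403 [0.65  0.184 0.051] [[0.635, 0.153, 0.002], [0.67, 0.223, 0.061]]
top rail 0.71 [270. 185.] 429 [ 0.592 -0.005  0.105] [[0.56, -0.036, 0.088], [0.622, 0.026, 0.109]]
top rail 0.62 [312. 214.] 5192 [ 0.55  -0.1    0.086] [[0.474, -0.225, 0.082], [0.64, 0.035, 0.09]]
scene case 0.55 [312. 208.] 3844 [ 0.508 -0.121  0.084] [[0.43, -0.232, 0.006], [0.632, 0.032, 0.091]]
scene tape_black 0.63 [289. 171.] 317 [ 0.59  -0.009  0.104] [[0.558, -0.039, 0.088], [0.623, 0.021, 0.111]]
scene pliers_red 0.71 [319. 199.] 443 [ 0.551 -0.139  0.096] [[0.526, -0.215, 0.085], [0.578, -0.053, 0.103]]
scene pliers_red 0.32 [294. 215.] 164 [ 0.453 -0.113  0.099] [[0.438, -0.134, 0.087], [0.484, -0.091, 0.105]]
scene rail 0.75 [310. 208.] 4108 [ 0.51  -0.123  0.085] [[0.43, -0.232, 0.005], [0.636, 0.032, 0.093]]
0.6 [0.19488543 0.54100044 0.23131794] [7.07234761e-06 1.72018237e-01 9.85093765e-01 2.56802332e-05]
```

Run:
```python
from h import *
for c in("top","scene"):
    P=np.load(c+"0.npy"); x,y,z=np.moveaxis(P,-1,0)
    m=(z>.094)&(z<.112)&(x>.38)&(x<.515)&(y>-.3)&(y<.1); m=cv2.morphologyEx(m.astype(np.uint8),cv2.MORPH_OPEN,np.ones((2,2)))>0
    q=P[m]; r=cv2.minAreaRect((q[:,:2]*1000).astype(np.float32)); print(c,m.sum(),r,np.round(np.percentile(q,[1,50,99],axis=0),3).tolist())
    e=np.arange(-.26,.07,.008)
    for a in e:
        s=q[(q[:,1]>=a)&(q[:,1]<a+.008)]
        if len(s): print(round(a,3),len(s),np.round([s[:,0].min(),s[:,0].max(),np.median(s[:,2])],4))
    im=cv2.imread(f"pics/{c}0.png"); v,u=np.where(m); print(u.min(),u.max(),v.min(),v.max())
    cr=im[v.min()-50:v.max()+50,u.min()-40:u.max()+40]; cv2.imwrite(f"pics/{c}1.png",cv2.resize(cr,None,fx=3.2,fy=3.2,interpolation=cv2.INTER_CUBIC)); print(cr.shape)
```

```text
top 1461 ((nan, nan), (0.0, 0.0), 0.0) [[nan, nan, nan], [nan, nan, nan], [nan, nan, nan]]
-0.236 16 [0.4239 0.4607 0.0005]
-0.228 2 [ 0.4266  0.4266 -0.0006]
-0.22 38 [0.4266 0.461  0.1033]
-0.212 42 [0.4264 0.4607 0.1042]
-0.204 39 [0.4291 0.4606 0.1041]
-0.196 44 [0.4289 0.4631 0.1039]
-0.188 48 [0.4288 0.4629 0.1036]
-0.18 45 [0.4287 0.4628 0.1043]
-0.172 45 [0.4313 0.4651 0.1038]
-0.164 42 [0.4312 0.465  0.1045]
-0.156 42 [0.4311 0.4673 0.1037]
-0.148 44 [0.4337 0.4673 0.1035]
-0.14 42 [0.4336 0.4674 0.1029]
-0.132 40 [0.4363 0.4673 0.099 ]
-0.124 47 [0.4361 0.4695 0.0989]
-0.116 47 [0.436  0.4695 0.0989]
-0.108 37 [0.436  0.4692 0.0987]
-0.1 41 [0.4384 0.4717 0.0987]
-0.092 39 [0.4382 0.4714 0.1029]
-0.084 44 [0.4381 0.4738 0.104 ]
-0.076 40 [0.4406 0.4736 0.1038]
-0.068 40 [0.4405 0.4735 0.1035]
-0.06 47 [0.4404 0.4761 0.1041]
-0.052 47 [0.4427 0.4758 0.1043]
-0.044 41 [0.4449 0.4756 0.1045]
-0.036 43 [0.4419 0.478  0.1038]
-0.028 39 [0.4471 0.4778 0.1047]
-0.02 41 [0.4435 0.4803 0.1043]
-0.012 45 [0.4452 0.4801 0.1044]
-0.004 43 [0.4452 0.4799 0.1044]
0.004 48 [0.4477 0.4821 
[... 735 characters left out ...]
434  0.4699 0.1031]
-0.14 17 [0.4357 0.4678 0.1021]
-0.132 27 [0.4365 0.4698 0.0992]
-0.124 27 [0.4383 0.4724 0.1001]
-0.116 25 [0.4373 0.4697 0.0988]
-0.108 30 [0.4362 0.477  0.0992]
-0.1 24 [0.4401 0.4728 0.0993]
-0.092 40 [0.4394 0.4741 0.1027]
-0.084 30 [0.4398 0.4769 0.1052]
-0.076 29 [0.4393 0.4744 0.1037]
-0.068 27 [0.4409 0.4751 0.1041]
-0.06 31 [0.44   0.4803 0.1047]
-0.052 27 [0.4417 0.4779 0.1043]
-0.044 31 [0.4425 0.4809 0.1045]
-0.036 31 [0.4451 0.4784 0.1039]
-0.028 24 [0.4455 0.4809 0.1039]
-0.02 31 [0.4464 0.4817 0.1048]
-0.012 27 [0.4462 0.4835 0.1042]
-0.004 19 [0.4474 0.4777 0.1046]
0.004 8 [0.4489 0.4625 0.0998]
0.012 2 [0.4516 0.4546 0.0915]
258 330 194 237
(143, 152, 3)
```

View pics/scene0.png

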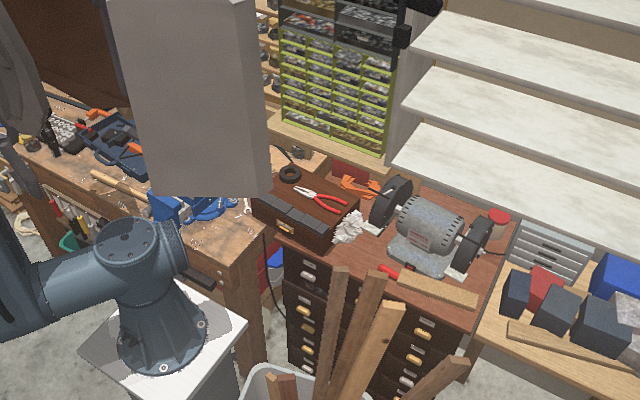

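The rail is clear. The depth shows a notch 5 mm deep at y≈-0.137..-0.094, in the third block. Next I check the approach path.

```bash
python3 - <<'E'
from h import *
u=np.array([.0935,.9956]);n=np.array([.9956,-.0935])
P=np.load("top0.npy");q=P[np.isfinite(P).all(-1)]
m=(q[:,2]>.1015)&(q[:,2]<.108)&(q[:,0]>.42)&(q[:,0]<.49)&(q[:,1]>-.24)&(q[:,1]<.06);r=q[m]
s=r[:,:2]@n;t=r[:,:2]@u
A=np.polyfit(t,s,1);print("slope resid",A)
ps=np.percentile(s,[1,99]);pt=np.sort(t)[[3,-4]];print(ps,pt,ps.mean(),pt.mean())
c=n*ps.mean()+u*pt.mean();print("rail",c)
for k in(121,81,27,-27,-81):print(k,c+u*k/1000)
k=(q[:,2]>.097)&(q[:,2]<.1005)&(abs(q[:,:2]@n-ps.mean())<.014)&(abs(q[:,:2]@u-pt.mean())<.13)
print("notch",np.percentile(q[k][:,:2]@u-pt.mean(),[3,50,97]))
a=np.array([.195,.541]);b=np.array([.467,.032]);d=(b-a)/np.linalg.norm(b-a)
for f in("top0","scene0"):
    Q=np.load(f+".npy").reshape(-1,3);Q=Q[np.isfinite(Q).all(1)]
    l=(Q[:,:2]-a)@d;w=abs((Q[:,:2]-a)@[-d[1],d[0]])
    for i in np.arange(-.05,.65,.05):
        z=Q[(l>=i)&(l<i+.05)&(w<.08)][:,2]
        print(f,round(i,2),len(z),np.round(np.percentile(z,[50,99.5]),3) if len(z) else "")
E
python3 -c "
import cv2;im=cv2.imread('pics/top0.png');cv2.imwrite('pics/top2.png',im)"
```

```text
slope resid [-0.00277872  0.46354627]
[0.44604939 0.48117846] [-0.17545577  0.09125946] 0.46361392525619816 -0.04209815308078086
rail [ 0.45763785 -0.08526082]
121 [0.46895135 0.03520678]
81 [ 0.46521135 -0.00461722]
27 [ 0.46016235 -0.05837962]
-27 [ 0.45511335 -0.11214202]
-81 [ 0.45006435 -0.16590442]
notch [-0.04891435 -0.02587608  0.08186818]
top0 -0.05 64 [-0.099  0.256]
top0 0.0 797 [0.308 0.351]
top0 0.05 517 [0.001 0.348]
top0 0.1 542 [0.001 0.03 ]
top0 0.15 668 [0.001 0.028]
top0 0.2 703 [0.003 0.031]
top0 0.25 711 [0.004 0.164]
top0 0.3 725 [0.157 0.164]
top0 0.35 1191 [0.131 0.165]
top0 0.4 1635 [0.115 0.163]
top0 0.45 1292 [0.004 0.129]
top0 0.5 1037 [0.001 0.018]
top0 0.55 1040 [0.003 0.108]
top0 0.6 1015 [0.088 0.108]
scene0 -0.05 221 [-0.126  0.227]
scene0 0.0 737 [0.004 0.382]
scene0 0.05 399 [-0.002  0.346]
scene0 0.1 405 [0.001 0.032]
scene0 0.15 372 [0.002 0.028]
scene0 0.2 208 [0.011 0.034]
scene0 0.25 24 [0.16  0.164]
scene0 0.3 54 [-0.591  0.094]
scene0 0.35 606 [0.019 0.139]
scene0 0.4 762 [0.023 0.142]
scene0 0.45 622 [0.003 0.063]
scene0 0.5 612 [0.001 0.021]
scene0 0.55 1082 [-0.037  0.105]
scene0 0.6 1306 [0.016 0.109]
```

View pics/top0.png

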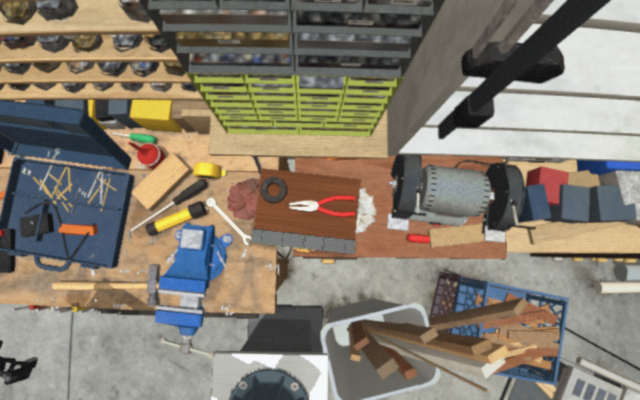

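Request:
apply_moves([
  {"jaw": 0,"offset": [0,0,-10],"rot": [0,0,-7.3]},
  {"jaw": 0,"offset": [0,0,-10],"rot": [0,0,-7.3]},
  {"jaw": 0,"offset": [-24.5,-37,0],"rot": [0,0,0]},
  {"jaw": 0,"offset": [-24.5,-37,0],"rot": [0,0,0]},
  {"jaw": 0,"offset": [-24.5,-37,0],"rot": [0,0,0]},
])

```text
time_s: 1.23
eef_pos: [0.2584, 0.4227, 0.2514]
eef_rot: [0.0, 0.045, 0.999, 0.0]
wrist_force: [-0.2, 0.3, 0.1]
opening: 0.003
grasp_force: 0.0
```

Request:
apply_moves([
  {"jaw": 0,"offset": [-24.5,-37,0],"rot": [0,0,0]},
  {"jaw": 0,"offset": [-24.5,-37,0],"rot": [0,0,0]},
  {"jaw": 0,"offset": [-24.5,-37,0],"rot": [0,0,0]},
  {"jaw": 0,"offset": [-24.5,-37,0],"rot": [0,0,0]},
  {"jaw": 0,"offset": [-24.5,-37,0],"rot": [0,0,0]},
])

```text
time_s: 1.85
eef_pos: [0.3638, 0.2271, 0.2516]
eef_rot: [0.0, 0.045, 0.999, 0.0]
wrist_force: [1.4, 0.6, 0.4]
opening: 0.002
grasp_force: 0.0
```

Request:
apply_moves([
  {"jaw": 0,"offset": [-24.5,-37,0],"rot": [0,0,0]},
  {"jaw": 0,"offset": [-24.5,-37,0],"rot": [0,0,0]},
  {"jaw": 0,"offset": [-24.5,-37,0],"rot": [0,0,0]},
  {"jaw": 0,"offset": [-24.5,-37,0],"rot": [0,0,0]},
  {"jaw": 0,"offset": [-24.5,-37,0],"rot": [0,0,0]},
])

```text
time_s: 2.48
eef_pos: [0.469, 0.0316, 0.2516]
eef_rot: [0.0, 0.046, 0.999, 0.0]
wrist_force: [0.7, -0.1, 0.4]
opening: -0.0
grasp_force: 0.0
```

Request:
apply_moves([
  {"jaw": 0,"offset": [0,8,30],"rot": [0,0,0]},
  {"jaw": 0,"offset": [0,0,40],"rot": [0,0,0]},
  {"jaw": 0,"offset": [0,0,40],"rot": [0,0,0]},
  {"jaw": 0,"offset": [0,0,25],"rot": [0,0,0]},
  {"jaw": 0,"offset": [0,0,0],"rot": [0,0,0]},
])

```text
time_s: 3.1
eef_pos: [0.4675, 0.0412, 0.1146]
eef_rot: [-0.002, 0.046, 0.999, 0.0]
wrist_force: [-0.3, 0.3, 0.0]
opening: 0.002
grasp_force: 0.0
```

Run:
```python
from h import *
im,d,P=cloud("top");q=P.reshape(-1,3);o=ctrl.get_obs();p=o["eef_pos"];print(p,o["wrist_force"])
im=im[180:300,200:400];cv2.imwrite("pics/top3.png",cv2.resize(im[...,::-1],None,fx=4,fy=4,interpolation=cv2.INTER_CUBIC))
```

```text
[0.46875639 0.04102525 0.11615552] [ 0.01071863 -0.08407774  0.79108645]
```

View pics/top3.png

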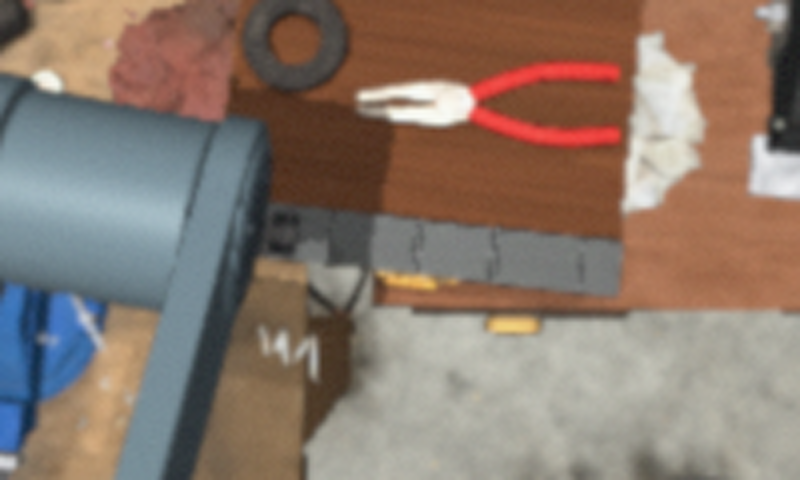

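The picture shows the fingertip at about (285,230), over the left end of the rail, and the notched block between seams at columns 418 and 492. I descend gently.

Request:
apply_moves([
  {"jaw": 0,"offset": [0,0,5],"rot": [0,0,0]},
  {"jaw": 0,"offset": [0,0,4],"rot": [0,0,0]},
  {"jaw": 0,"offset": [0,0,2],"rot": [0,0,0]},
  {"jaw": 0,"offset": [0,0,1],"rot": [0,0,0]},
  {"jaw": 0,"offset": [0,0,0],"rot": [0,0,0]},
])

```text
time_s: 3.78
eef_pos: [0.4691, 0.041, 0.1043]
eef_rot: [0.0, 0.045, 0.999, 0.0]
wrist_force: [-0.8, -0.3, 0.0]
opening: 0.001
grasp_force: 0.0
```

Request:
apply_moves([
  {"jaw": 0,"offset": [0,0,0.5],"rot": [0,0,0]},
  {"jaw": 0,"offset": [0,0,0.5],"rot": [0,0,0]},
  {"jaw": 0,"offset": [0,0,0],"rot": [0,0,0]},
  {"jaw": 0,"offset": [0,0,0],"rot": [0,0,0]},
  {"jaw": 0,"offset": [0,0,0],"rot": [0,0,0]},
])

```text
time_s: 4.4
eef_pos: [0.4692, 0.041, 0.104]
eef_rot: [0.0, 0.045, 0.999, -0.0]
wrist_force: [-2.9, -0.1, 7.1]
opening: 0.002
grasp_force: 3.6
```

Contact with the end block is about 7 N. Now I slide along the rail.

Request:
apply_moves([
  {"jaw": 0,"offset": [0,-10,0],"rot": [0,0,0]},
  {"jaw": 0,"offset": [0,-10,0],"rot": [0,0,0]},
  {"jaw": 0,"offset": [0,-10,0],"rot": [0,0,0]},
  {"jaw": 0,"offset": [0,-10,0],"rot": [0,0,0]},
  {"jaw": 0,"offset": [0,-10,0],"rot": [0,0,0]},
])

```text
time_s: 5.03
eef_pos: [0.4653, -0.0088, 0.1041]
eef_rot: [0.001, 0.046, 0.999, 0.0]
wrist_force: [0.3, 3.4, 6.2]
opening: -0.002
grasp_force: 2.9
```

Request:
apply_moves([
  {"jaw": 0,"offset": [0,-10,0],"rot": [0,0,0]},
  {"jaw": 0,"offset": [0,-10,0],"rot": [0,0,0]},
  {"jaw": 0,"offset": [0,-10,0],"rot": [0,0,0]},
  {"jaw": 0,"offset": [0,-10,0],"rot": [0,0,0]},
  {"jaw": 0,"offset": [0,-10,0],"rot": [0,0,0]},
])

```text
time_s: 5.65
eef_pos: [0.4607, -0.0585, 0.104]
eef_rot: [0.001, 0.046, 0.999, 0.001]
wrist_force: [1.2, 5.2, 6.7]
opening: -0.002
grasp_force: 3.3
```

Request:
apply_moves([
  {"jaw": 0,"offset": [0,-10,0],"rot": [0,0,0]},
  {"jaw": 0,"offset": [0,-10,0],"rot": [0,0,0]},
  {"jaw": 0,"offset": [0,-10,0],"rot": [0,0,0]},
  {"jaw": 0,"offset": [0,0,0],"rot": [0,0,0]},
  {"jaw": 0,"offset": [0,0,0],"rot": [0,0,0]},
])

```text
time_s: 6.28
eef_pos: [0.4579, -0.0894, 0.104]
eef_rot: [0.001, 0.046, 0.999, -0.001]
wrist_force: [-0.2, -0.8, 5.1]
opening: -0.003
grasp_force: 2.5
```

Still on the rail at y=-0.089. I continue with smaller steps to feel the drop-off.

Request:
apply_moves([
  {"jaw": 0,"offset": [0,-5,0],"rot": [0,0,0]},
  {"jaw": 0,"offset": [0,-5,0],"rot": [0,0,0]},
  {"jaw": 0,"offset": [0,-5,0],"rot": [0,0,0]},
  {"jaw": 0,"offset": [0,0,0],"rot": [0,0,0]},
  {"jaw": 0,"offset": [0,0,0],"rot": [0,0,0]},
])

```text
time_s: 6.9
eef_pos: [0.4557, -0.1034, 0.1031]
eef_rot: [-0.0, 0.046, 0.999, 0.0]
wrist_force: [-0.5, 0.9, -0.3]
opening: 0.002
grasp_force: 0.0
```

Request:
apply_moves([
  {"jaw": 0,"offset": [0,-5,0],"rot": [0,0,0]},
  {"jaw": 0,"offset": [0,-4,0],"rot": [0,0,0]},
  {"jaw": 0,"offset": [0,0,0],"rot": [0,0,0]},
  {"jaw": 0,"offset": [0,0,0],"rot": [0,0,0]},
  {"jaw": 0,"offset": [0,0,0],"rot": [0,0,0]},
])

```text
time_s: 7.52
eef_pos: [0.4551, -0.1123, 0.1033]
eef_rot: [-0.0, 0.045, 0.999, 0.0]
wrist_force: [-0.9, -0.3, 1.1]
opening: 0.002
grasp_force: 0.0
```

The force vanished and the tip dropped about 1 mm, so it is in the notch. I press slowly.

Request:
apply_moves([
  {"jaw": 0,"offset": [0,0,2],"rot": [0,0,0]},
  {"jaw": 0,"offset": [0,0,2],"rot": [0,0,0]},
  {"jaw": 0,"offset": [0,0,1.5],"rot": [0,0,0]},
  {"jaw": 0,"offset": [0,0,1],"rot": [0,0,0]},
  {"jaw": 0,"offset": [0,0,0],"rot": [0,0,0]},
])

```text
time_s: 8.15
eef_pos: [0.4552, -0.1124, 0.0968]
eef_rot: [0.0, 0.046, 0.999, 0.0]
wrist_force: [0.1, 0.8, 1.1]
opening: 0.002
grasp_force: 1.0
```

Request:
apply_moves([
  {"jaw": 0,"offset": [0,0,1.5],"rot": [0,0,0]},
  {"jaw": 0,"offset": [0,0,1.5],"rot": [0,0,0]},
  {"jaw": 0,"offset": [0,0,1.5],"rot": [0,0,0]},
  {"jaw": 0,"offset": [0,0,1],"rot": [0,0,0]},
  {"jaw": 0,"offset": [0,0,0],"rot": [0,0,0]},
])

```text
time_s: 8.78
eef_pos: [0.4551, -0.1123, 0.0911]
eef_rot: [0.0, 0.046, 0.999, 0.0]
wrist_force: [1.0, 0.0, 1.7]
opening: 0.0
grasp_force: 0.5
```

Request:
apply_moves([
  {"jaw": 0,"offset": [0,0,0.5],"rot": [0,0,0]},
  {"jaw": 0,"offset": [0,0,0.5],"rot": [0,0,0]},
  {"jaw": 0,"offset": [0,0,0],"rot": [0,0,0]},
  {"jaw": 0,"offset": [0,0,0],"rot": [0,0,0]},
  {"jaw": 0,"offset": [0,0,0],"rot": [0,0,0]},
])

```text
time_s: 9.4
eef_pos: [0.4552, -0.1124, 0.091]
eef_rot: [-0.0, 0.045, 0.999, -0.0]
wrist_force: [-2.2, 3.3, 10.7]
opening: 0.002
grasp_force: 4.9
```

The tip is on the hard stop at z=0.091, so the key is fully down. I retract straight up.

Request:
apply_moves([
  {"jaw": 0,"offset": [0,0,-5],"rot": [0,0,0]},
  {"jaw": 0,"offset": [0,0,-15],"rot": [0,0,0]},
  {"jaw": 0,"offset": [0,0,-30],"rot": [0,0,0]},
  {"jaw": 0,"offset": [0,0,-40],"rot": [0,0,0]},
  {"jaw": 0,"offset": [0,0,-40],"rot": [0,0,0]},
])

```text
time_s: 10.02
eef_pos: [0.455, -0.1123, 0.2222]
eef_rot: [0.0, 0.045, 0.999, -0.0]
wrist_force: [1.5, -0.0, -1.0]
opening: 0.005
grasp_force: 0.0
```

Request:
apply_moves([
  {"jaw": 0,"offset": [0,30,-20],"rot": [0,0,0]},
  {"jaw": 0,"offset": [0,40,0],"rot": [0,0,0]},
  {"jaw": 0,"offset": [0,40,0],"rot": [0,0,0]},
  {"jaw": 0,"offset": [0,30,0],"rot": [0,0,0]},
  {"jaw": 0,"offset": [0,0,0],"rot": [0,0,0]},
])

```text
time_s: 10.65
eef_pos: [0.4678, 0.0286, 0.2411]
eef_rot: [0.0, 0.044, 0.999, -0.0]
wrist_force: [-0.6, -0.7, 0.4]
opening: -0.002
grasp_force: 0.0
```

Run:
```python
from h import *
im,d,P=cloud("top");o=ctrl.get_obs();print(o["eef_pos"],o["wrist_force"],abs(np.array(o["dq"])).max())
x,y,z=np.moveaxis(P,-1,0)
k=(abs(x-.4545)<.012)&(abs(y+.113)<.018)&(z>.05);print("key z",np.median(z[k]),k.sum())
f=(y>-.21)&(y<-.02)&(z>.06)&(z<.088)&(x>.39)&(x<.45);print("drawer",f.sum(),np.percentile(x[f]-.0907*(y[f]+.085),[2,50]) if f.any() else 0)
cv2.imwrite("pics/top4.png",cv2.resize(im[180:300,200:400,::-1],None,fx=4,fy=4,interpolation=cv2.INTER_CUBIC))
```

```text
[0.46782681 0.02748267 0.24091247] [-0.8920079  -0.17218278  0.60354901] 0.03410807159178018
key z 0.09099555246652125 126
drawer 399 [0.41551804 0.42242972]
```

View pics/top4.png

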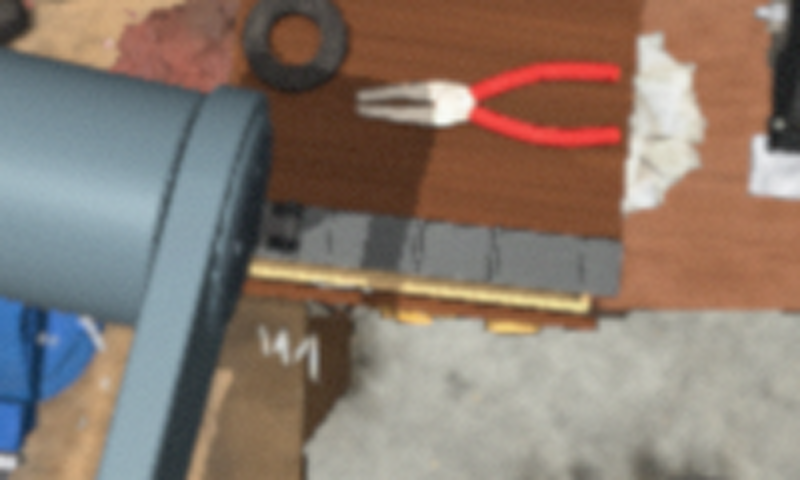

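The drawer stands out in front of the rail (row ~280, front edge at x≈0.415 against a rail front of about 0.440). The key sits at z=0.091, and the pliers and tape have not moved.

```bash
python3 -c "
from bench import ctrl
print(ctrl.hand_in())"
```

```text
the job is handed in; nothing more can be done
None
```

The key is fully down (8 mm) and the drawer came out about 24 mm by itself; the arm is clear of everything, the tape and pliers look unmoved (I didn't re-check the other four tools), and the job is handed in at about 11 s, with no verdict returned.

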